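# Feed the pad printer from a crowded rack

## Task

Two orange sensor bodies in the crowded blue rack are to be printed next: take them out and slide them from the upper end into the tilted feed rail, feet under the lips and both with the black window facing downhill, all the way down until the first rests against the end stop and the second against the first. Leave the grey bodies standing in their pockets, and do not disturb the other things on the bench.

Things in the scene. Friction and masses are not known exactly. Their poses are not given: they have to be found in the camera images.
- orange1: orange sensor body, about 50 g, upright in a rack pocket: square foot 34 x 34 mm, 6 mm thick, with a centred square stem 24 x 24 mm up to 62 mm above the underside. Origin: centre of the foot's underside; z up the stem; +x is the front, the face with the flush round black window (16 mm, may be gripped) and a black bar on the top edge above it.
- orange2: orange sensor body, about 50 g, upright in a rack pocket: square foot 34 x 34 mm, 6 mm thick, with a centred square stem 24 x 24 mm up to 62 mm above the underside. Origin: centre of the foot's underside; z up the stem; +x is the front, the face with the flush round black window (16 mm, may be gripped) and a black bar on the top edge above it.
- rack: blue fixed tray 131 x 173 mm (x, y), 14 mm high; origin: centre of its underside. 3 (x) by 4 (y) pockets, 37 mm square, 42 mm pitch, floor 5 mm up. Neighbouring stems are 18 mm apart, too close for a finger; an empty pocket or the tray's outside leaves room. At first only one orange body has room on two opposite sides; taking it makes room beside the other.
- channel: channel of the fixed feed rail, sloping down at 20 degrees. Origin: on its floor, centre line, at the uphill face of the end stop (12 mm high), 30 mm above the bench; +x downhill, y across, z square to the floor. The first is home with its origin at x = -17 mm; the second, touching it, at x = -51 mm. Bodies do not slide by their own weight and must be pushed.
- lips_start (a point): where the covered part begins, channel x = -115 mm, on the floor's centre line. From here to the stop the channel is 37 mm wide under two steel lips, underside 9 mm and top 12 mm above the floor, with a 28 mm slot between them for the stems. Flared lip ends rise to 16 mm above the floor up to x = -127 mm.
- rail_top (a point): upper open end of the channel's floor, x = -190 mm, on the centre line. From here to x = -135 mm the channel is open above and 45 mm wide between 9 mm high walls, which then taper to the 37 mm. Feet can get under the lips only from this open part.
- grey1: a finished sensor, the same shape and size as the orange ones but grey; stands in a rack pocket, to be left there. Origin at the centre of its foot's underside.
- grey2: a finished sensor, the same shape and size as the orange ones but grey; stands in a rack pocket, to be left there. Origin at the centre of its foot's underside.
- grey3: a finished sensor, the same shape and size as the orange ones but grey; stands in a rack pocket, to be left there. Origin at the centre of its foot's underside.
- grey4: a finished sensor, the same shape and size as the orange ones but grey; stands in a rack pocket, to be left there. Origin at the centre of its foot's underside.
- grey5: a finished sensor, the same shape and size as the orange ones but grey; stands in a rack pocket, to be left there. Origin at the centre of its foot's underside.
- grey6: a finished sensor, the same shape and size as the orange ones but grey; stands in a rack pocket, to be left there. Origin at the centre of its foot's underside.
- grey7: a finished sensor, the same shape and size as the orange ones but grey; stands in a rack pocket, to be left there. Origin at the centre of its foot's underside.
- ink_can: ink can, 72 mm across, 85 mm high, bystander; origin at the centre of its underside
- print_pad: pink dome-shaped printing pad, 70 mm across, 38 mm high, bystander; origin at the centre of its underside
- cliche: flat steel printing plate 80 x 80 x 10 mm, bystander; origin at the centre of its underside
- wrench: wrench, about 160 mm long, lying on the bench along its x, bystander; origin under its middle
Mind the look-alikes: they are no part of the job. Leave any purple or yellow look-alike of the orange2 alone.

How it is judged:
By the outcome, as a careful person would: the job done as asked, in the order asked, and still so for the second after the job is handed in, with the robot touching nothing.
It also fails if it takes over 59 s, if anything falls off the work surface, if the arm or the gripper's body presses on something with over 40 N, if the wrist force passes 120 N, or if a joint passes its speed limit or range.

## Robot

A 6-joint arm with a two-finger parallel gripper is mounted at the origin on the work surface. World frame = base frame: x ahead of the robot, y to its left, z up, the work surface at z = 0. Lengths are in mm, angles in rad, forces in N, time in s.
With the tool pointing down it reaches from about 325 to 775 mm from the base axis. Payload 5.5 kg.
Tool frame: the origin (TCP) lies at the very end of the fingers, on their centre line; the grasp point (between the pads) lies 19 mm behind it (manip.pinch_z is the distance from the TCP to the grasp point, in mm); z points along the fingers, x is the direction in which the jaws open and shut, and the axes are right-handed (so a half turn about z gives the same grasp; the last joint's range is limited). The gripper opens to 85 mm and grips with 20 to 120 N. Pads are 22 mm wide; open, the fingers measure 114 mm over their backs; the gripper's body (76 mm by 85 mm) begins 54 mm behind the grasp point. The pads swing forward as they close: fully open they stand 13 mm farther back than shut.
Start: joints at [-0.057, 0.091, 1.231, -0, 1.82, -0.057], TCP at [600.014, -0.003, 231.275] pointing down, gripper open.
Joint ranges: [-2.87, 2.87], [-0.86, 2.18], [0.17, 2.46], [-1.51, 4.65], [0.06, 2.69], [-2.65, 2.65]. Speed limits (rad/s): [2.57, 2.57, 3.01, 3.14, 3.14, 3.14].

## Interface

Orientations are given as a rotation vector (axis times angle).
In Python, from bench import observe, optics, manip gives the robot as it stands. The module is installed in compiled form; this text tells all that it offers.
- The arm moves only by the tool move_arm, never from a script. Its arguments are lists of equal length, an entry for each row: "slide": the shift along the world's x, y, z in m, a list of three; "rot": the turn, a rotation vector about the world's x, y, z in rad, a list of three. A call has 1 to 20 rows; each row shifts and turns the pose as measured when the row begins; what a row does not reach is not made up. A row lasts 1/10 s, in which the tool goes at most 50 mm and 8.59 degrees, less where a joint would pass 70% of its speed; a pose out of reach is approached as far as the arm can. A call is refused whole if a number of a shift passes 0.05 or a number of a turn 0.15, either way. A call with a gripper value outside its range is refused whole. "grip" is the opening, from 0 (shut) to 1 (fully open), set as the call begins (left out, the last holds). The fingers move at their own pace and stop on an object; "newtons" is the grip in N (left out, the last holds). Time passes only in rows, so rows that do not move let the fingers close. It gives the time, the measured TCP pose, the force and the opening at its end, in the units of the state.
- observe(): the state, without advancing time (a new reading comes with each control period).
- optics.read_camera(name): name is "scene" or "side" or "wrist"; returns the picture (400x640x3 uint8, blue, green, red); there is no depth.
- optics.camera_model(name): a dict with "K" (3x3 intrinsics, pixels), "cam_to_world" (4x4, takes a point from camera to world coordinates). Camera axes: x right, y down, z forward; pixel columns grow to the right and rows downward; lengths in mm; the calibration is good to about 2 mm. A picture is of the moment at which its call begins: read the wrist's pose just before it. camera_model takes no time and is no camera call; for the wrist camera it gives the pose at the moment of the call.
- manip.close_job(): hands the job in, once; it reports no verdict.
The state is a dict: "time_s": time; "joint_positions": joint angles; "qvel": joint speeds; "joint_torque": joint torques, N m; "tool_pos": TCP position; "tcp_rot": TCP orientation; "contact_force": force on the tool from outside, world axes, zero at the start; "moment": the same for the moment, N m; "grip_width": opening from 0.0 (shut) to 1.0 (fully open).
Only numpy, scipy, OpenCV 4.12 (cv2) and the standard library are available. Lean on these libraries where they do the work, as an engineer would, in place of code of your own. Each camera call takes 0.05 s, during which the arm holds its last target.

## Working session

There is one attempt and no reset: what is moved stays moved. The work goes in short steps, Python scripts to look and compute and a tool call to move; the robot and the scene stay as the last step left them, time stands still between calls to the robot, and variables do not carry over. Pictures are saved under pics/ and viewed, and the job is handed in when it is done.

Besides the shell and the picture viewer there is one more tool, called after "Emit:" by a JSON object that holds its "api" and its "payload", one argument or row to a line. move_arm: Moves the arm, as the interface text tells. Its arguments: {"type":"object","properties":{"slide":{"type":"array","items":{"type":"array","items":{"type":"number"}}},"rot":{"type":"array","items":{"type":"array","items":{"type":"number"}}},"grip":{"type":"number"},"newtons":{"type":"number"}},"required":["slide","rot"]}

```bash
mkdir -p pics
python3 - <<'E'
from bench import observe, optics, manip
import cv2,json
print(observe())
for n in ["scene","side","wrist"]:
    m=optics.camera_model(n); print(n,m["K"],m["cam_to_world"])
    cv2.imwrite(f"pics/{n}0.png",optics.read_camera(n))
E
```

```text
{'time_s': 0.0, 'joint_positions': array([-5.67299102e-02,  9.18994794e-02,  1.23190940e+00,  6.61540081e-06,
        1.81979208e+00, -5.66903966e-02]), 'qvel': array([-0.00020113,  0.00061702,  0.00088509, -0.00015168, -0.0004745 ,
       -0.00086579]), 'joint_torque': array([ 1.92109423e-03, -4.58737707e+01, -4.18019521e+01,  2.08830479e-04,
        1.19483890e-02, -1.60596358e-05]), 'tool_pos': array([ 5.99715913e+02, -1.40209548e-03,  2.30113268e+02]), 'tcp_rot': array([-3.14147084e+00,  5.95149168e-05,  3.14887648e-03]), 'contact_force': array([-0.16939445, -0.30881109,  0.60753984]), 'moment': array([0.02199454, 0.01554401, 0.05881697]), 'grip_width': 0.9959631323091451}
scene [[422.06243646   0.         323.92542829]
 [  0.         422.06243646 201.57604109]
 [  0.           0.           1.        ]] [[-4.98134643e-01  6.70911144e-01 -5.49308761e-01  1.14772605e+03]
 [ 8.67099689e-01  3.85488321e-01 -3.15494666e-01  3.29091736e+02]
 [ 8.32245461e-05 -6.33464278e-01 -7.73771931e-01  8.94380054e+02]
 [ 0.00000000e+00  0.00000000e+00  0.00000000e+00  1.00000000e+00]]
side [[371.81461658   0.         321.61126041]
 [  0.         371.81461658 202.25695359]
 [  0.           0.           1.        ]] [[-7.18709065e-01 -4.47508594e-01  5.32159128e-01 -2.92168607e+01]
 [-6.95252064e-01  4.52570394e-01 -5.58394669e-01  5.97827470e+02]
 [ 9.04694722e-03 -7.71308043e-01 -6.36397718e-01  7.98521831e+02]
 [ 0.00000000e+00  0.00000000e+00  0.00000000e+00  1.00000000e+00]]
wrist [[310.73312821   0.         320.33100684]
 [  0.         310.73312821 197.41841506]
 [  0.           0.           1.        ]] [[ 9.99999363e-01  9.75751474e-04 -5.68000441e-04  5.99643062e+02]
 [ 7.46863182e-04 -9.48981753e-01 -3.15330104e-01  8.07151311e+01]
 [-8.46705868e-04  3.15329479e-01 -9.48981877e-01  3.72030835e+02]
 [ 0.00000000e+00  0.00000000e+00  0.00000000e+00  1.00000000e+00]]
```

View pics/scene0.png

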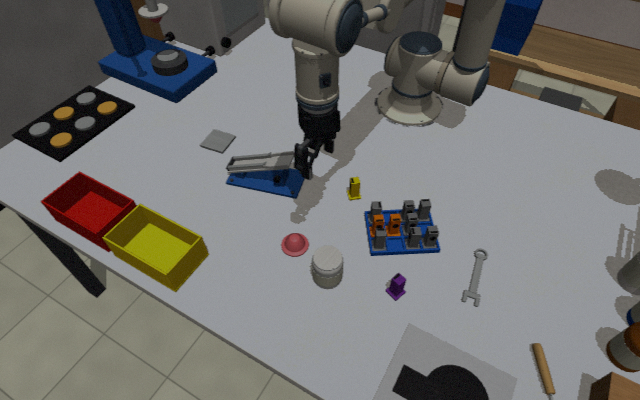

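View pics/side0.png

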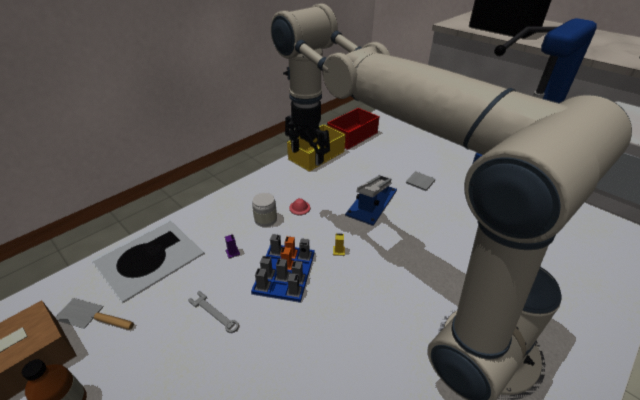

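View pics/wrist0.png

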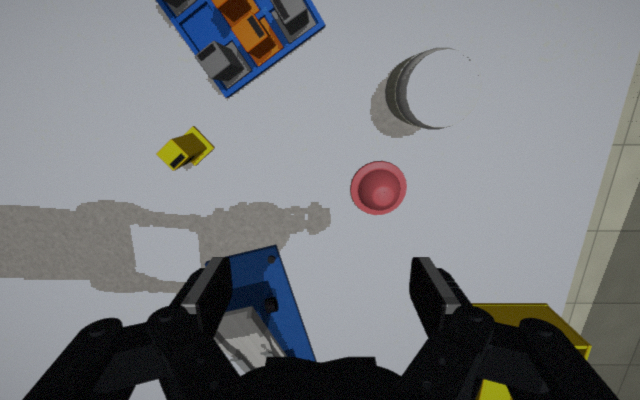

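The scene image shows the rack at about (402,230), with orange bodies near (378,225) and (395,224). The rail is at about (265,172). The purple (397,286) and yellow (354,188) look-alikes stand on their own. Next I'll enlarge and take rough positions.

```bash
cat > h.py <<'E'
import numpy as np,cv2
from bench import observe, optics, manip
def ray(m,uv):
    K=np.array(m["K"]);T=np.array(m["cam_to_world"])
    d=T[:3,:3]@np.linalg.solve(K,np.array([uv[0],uv[1],1.]))
    return T[:3,3],d
def onplane(m,uv,z):
    o,d=ray(m,uv); return o+d*(z-o[2])/d[2]
def proj(m,P):
    K=np.array(m["K"]);T=np.array(m["cam_to_world"])
    p=K@(T[:3,:3].T@(np.array(P)-T[:3,3])); return p[:2]/p[2]
def crop(im,x,y,w,h,s,fn):
    cv2.imwrite(fn,cv2.resize(im[y:y+h,x:x+w],None,fx=s,fy=s,interpolation=cv2.INTER_CUBIC))
E
python3 - <<'E'
from h import *
s=cv2.imread("pics/scene0.png");d=cv2.imread("pics/side0.png")
crop(s,355,190,95,70,8,"pics/c1.png")
crop(s,215,140,100,65,8,"pics/c2.png")
crop(d,240,225,85,80,7,"pics/c3.png")
m=optics.camera_model("scene")
for uv in [(402,240),(265,180),(240,160),(327,278),(295,250),(218,141),(354,197),(397,293),(476,276)]: print(uv,onplane(m,uv,0).round())
w=optics.camera_model("wrist")
for uv in [(325,25),(228,97),(277,245)]: print(onplane(w,uv,14 if uv[1]<200 else 0).round(1))
E
```

```text
(402, 240) [523. 200.   0.]
(265, 180) [ 528. -221.    0.]
(240, 160) [ 499. -332.    0.]
(327, 278) [713.  88.   0.]
(295, 250) [685. -20.   0.]
(218, 141) [ 466. -442.    0.]
(354, 197) [457.  28.   0.]
(397, 293) [666. 249.   0.]
(476, 276) [531. 395.   0.]
[604.2 148.   14. ]
[498.1  77.7  14. ]
[ 541.9 -109.7    0. ]
```

View pics/c1.png

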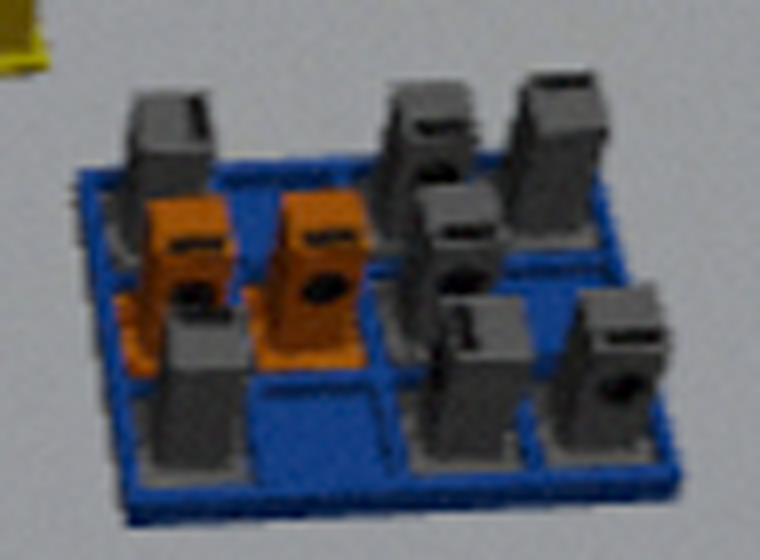

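View pics/c2.png

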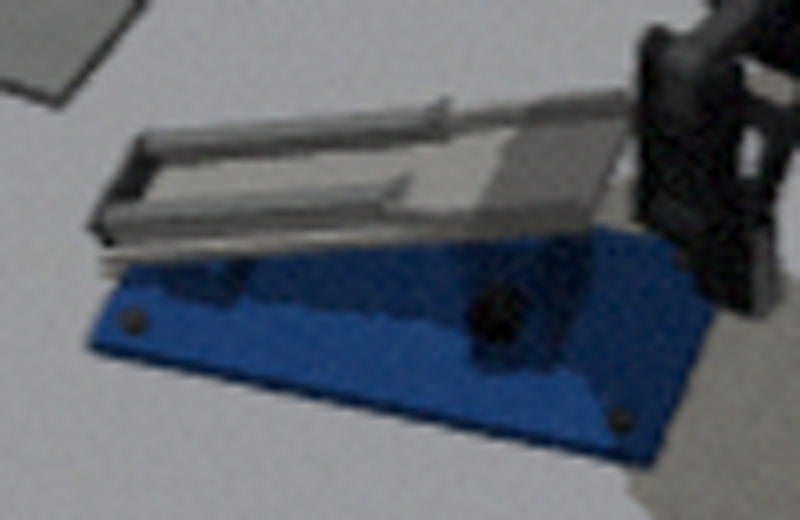

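View pics/c3.png

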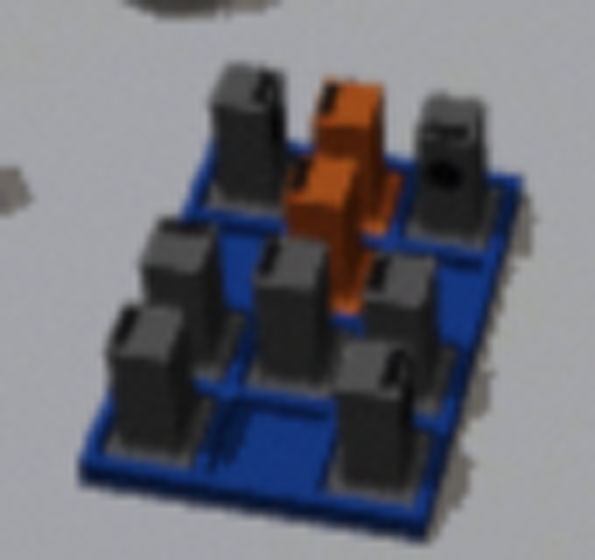

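In the crop, the middle-row orange (395,224) has empty pockets on both sides in the rack's short direction, so it comes first. The end-row orange (378,225) sits between greys and opens up once the first is gone. Next I'll take wrist views over the rack.

Emit:
{"api": "move_arm", "payload": {
  "slide": [
    [-0.0125, 0.03, 0.01],
    [-0.0125, 0.03, 0.01],
    [-0.0125, 0.03, 0.01],
    [-0.0125, 0.03, 0.01],
    [-0.0125, 0.03, 0],
    [-0.0125, 0.03, 0],
    [0, 0, 0],
    [0, 0, 0]
  ],
  "rot": [
    [0, 0, 0],
    [0, 0, 0],
    [0, 0, 0],
    [0, 0, 0],
    [0, 0, 0],
    [0, 0, 0],
    [0, 0, 0],
    [0, 0, 0]
  ]
}}

```text
time_s: 0.95
tool_pos: [520.3, 185.0, 267.3]
tcp_rot: [3.141, -0.004, -0.014]
contact_force: [-0.7, -0.3, 1.1]
grip_width: 1.001
```

Run:
```python
from h import *
import pickle
m=optics.camera_model("wrist");im=optics.read_camera("wrist");cv2.imwrite("pics/w1.png",im);pickle.dump(m,open("w1.pkl","wb"))
s=optics.read_camera("scene");cv2.imwrite("pics/s1.png",s);crop(s,215,130,110,75,7,"pics/s1c.png")
print(observe()["tool_pos"],observe()["time_s"])
```

```text
[520.59962818 184.27504948 267.30296701] 1.05
```

View pics/w1.png

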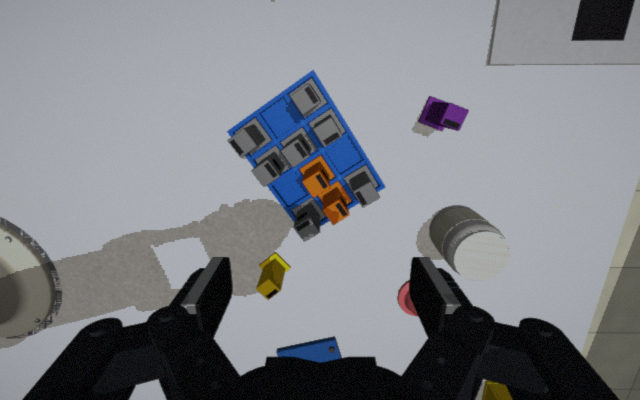

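View pics/s1c.png

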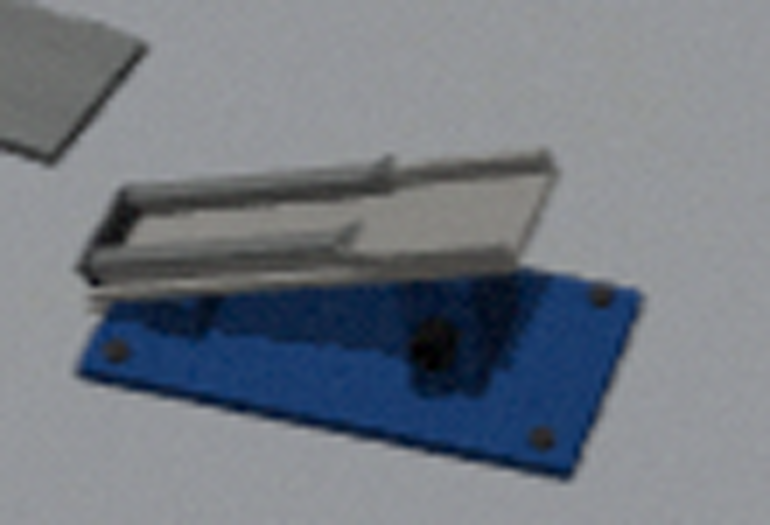

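The wrist view shows the rack with corners at about (313,70), (228,133) and (384,187). The middle-row orange is at (317,178) and the end-row orange at (335,203). Purple (443,113) and yellow (274,275) stand apart.

Run:
```python
from h import *
import pickle
m=pickle.load(open("w1.pkl","rb"));im=cv2.imread("pics/w1.png")
crop(im,220,60,175,190,3.1,"pics/w1c.png")
hsv=cv2.cvtColor(im,cv2.COLOR_BGR2HSV)
b=cv2.inRange(hsv,(100,120,50),(130,255,255));b[250:]=0
cs,_=cv2.findContours(b,cv2.RETR_EXTERNAL,cv2.CHAIN_APPROX_NONE)
c=np.vstack([x for x in cs if cv2.contourArea(x)>50])[:,0]
P=np.array([onplane(m,p,14)[:2] for p in c])
r=cv2.minAreaRect(P.astype(np.float32));print(r)
print(cv2.boxPoints(r))
o=cv2.inRange(hsv,(3,150,60),(20,255,255));o[:150]=0;o[235:]=0
vs=hsv[o>0][:,2];print(np.percentile(vs,[5,25,50,75,95]),o.sum()/255)
```

```text
((502.05902099609375, 185.7962646484375), (129.6544189453125, 171.528564453125), 33.23491668701172)
[[400.83047 222.00209]
 [494.84064  78.53035]
 [603.2876  149.59044]
 [509.2774  293.0622 ]]
[ 74.  88. 136. 168. 172.] 1506.0
```

View pics/w1c.png

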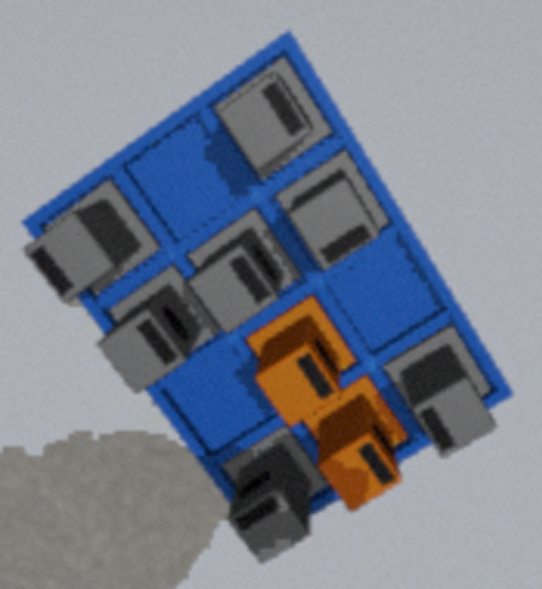

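Orange A (middle row) and B (end row) both carry the bar and window on the rack's +x side (lower right in the picture). Next I'll measure the rail from above.

Emit:
{"api": "move_arm", "payload": {
  "slide": [
    [0, -0.04, 0],
    [0, -0.04, 0],
    [0, -0.04, 0],
    [0, -0.04, 0],
    [0, -0.04, 0],
    [0, -0.04, 0],
    [0, -0.04, 0],
    [0, -0.04, 0],
    [0, -0.04, 0],
    [0, -0.03, 0],
    [0, 0, 0],
    [0, 0, 0]
  ],
  "rot": [
    [0, 0, 0],
    [0, 0, 0],
    [0, 0, 0],
    [0, 0, 0],
    [0, 0, 0],
    [0, 0, 0],
    [0, 0, 0],
    [0, 0, 0],
    [0, 0, 0],
    [0, 0, 0],
    [0, 0, 0],
    [0, 0, 0]
  ]
}}

```text
time_s: 2.25
tool_pos: [515.4, -235.1, 262.2]
tcp_rot: [3.14, -0.036, -0.025]
contact_force: [-0.7, -0.7, -0.1]
grip_width: 1.002
```

Run:
```python
from h import *
import pickle
m=optics.camera_model("wrist");im=optics.read_camera("wrist");cv2.imwrite("pics/w2.png",im);pickle.dump(m,open("w2.pkl","wb"))
print(observe()["tool_pos"],observe()["joint_positions"],observe()["time_s"])
crop(im,200,20,250,250,3,"pics/w2c.png")
m=pickle.load(open("w1.pkl","rb"))
for n,uv in [("A",(297,385)),("B",(358,468))]: print(n,onplane(m,(220+uv[0]/3.1,60+uv[1]/3.1),67).round(1))
```

```text
[ 515.41877125 -234.86994141  262.09640413] [-0.48236384  0.02179129  1.24800214 -0.00920422  1.88551539 -0.46262397] 2.3
A [513.3 167.9  67. ]
B [536.3 135.2  67. ]
```

View pics/w2.png

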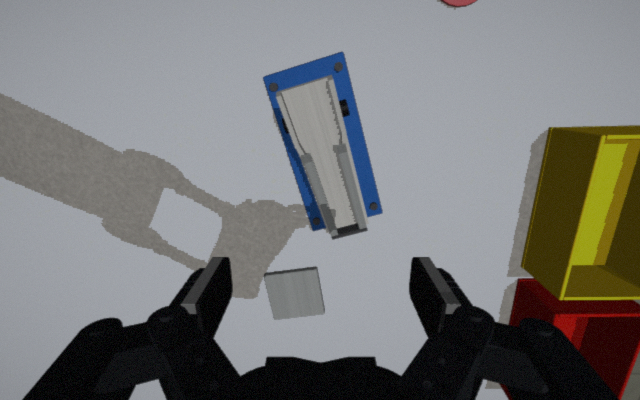

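View pics/w2c.png

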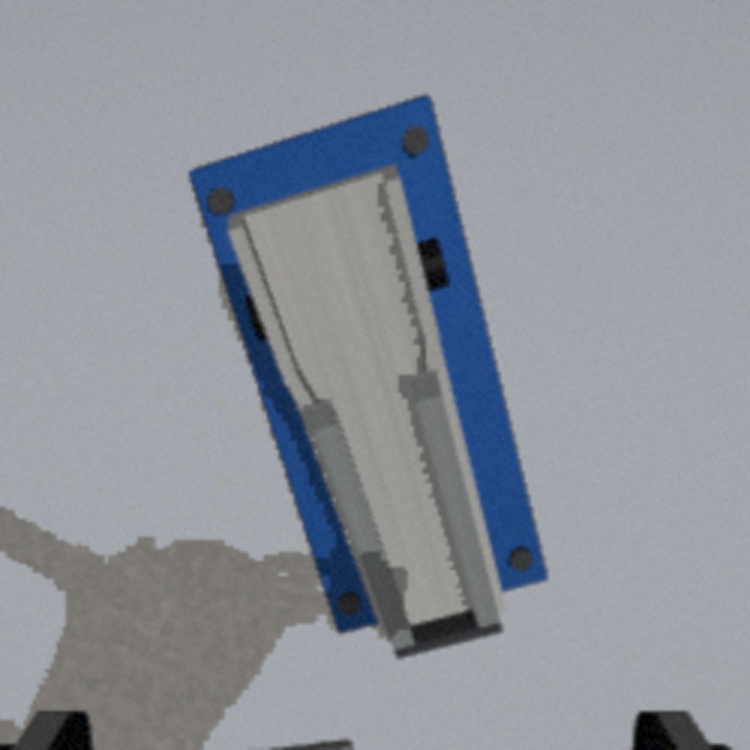

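The wrist view shows the rail running from its upper end at (310,85) to the black stop at (350,230), with the lips starting near (300,160) and (343,150). I'll enlarge for corner pixels.

Run:
```python
from h import *
im=cv2.imread("pics/w2.png")
crop(im,265,65,90,70,8,"pics/w2a.png")
crop(im,285,135,90,35,8,"pics/w2b.png")
crop(im,310,195,65,50,10,"pics/w2d.png")
```

```text
(no output)
```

View pics/w2a.png

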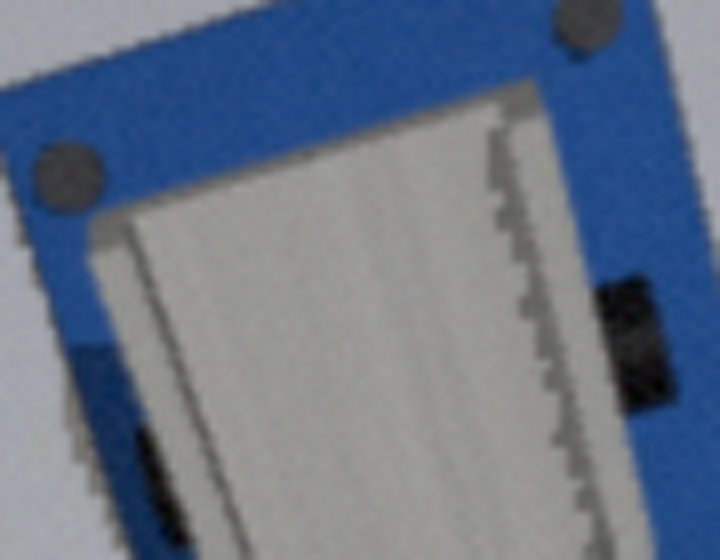

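View pics/w2b.png

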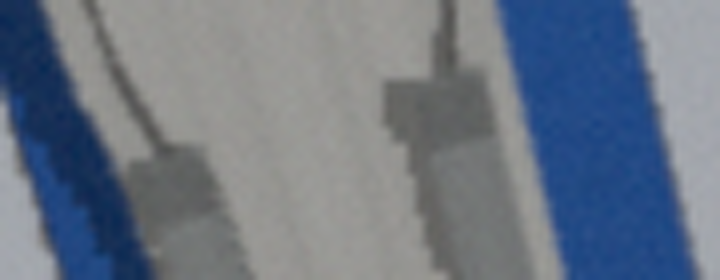

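View pics/w2d.png

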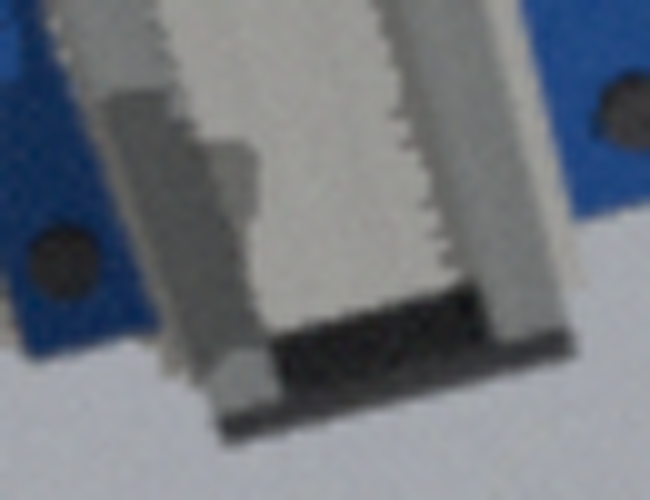

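```bash
cat >> h.py <<'E'
def Rch(yaw,t=np.radians(20)):
    x=np.array([np.cos(yaw)*np.cos(t),np.sin(yaw)*np.cos(t),-np.sin(t)])
    y=np.array([-np.sin(yaw),np.cos(yaw),0]); return np.c_[x,y,np.cross(x,y)]
E
python3 - <<'E'
from h import *
import pickle
from scipy.optimize import least_squares
m=pickle.load(open("w2.pkl","rb"))
c=lambda p,x,y,s:((p[0]+.5)/s-.5+x,(p[1]+.5)/s-.5+y)
obs=[(c((133,220),265,65,8),(-190,-22.5,0)),(c((500,103),265,65,8),(-190,22.5,0)),
(c((218,212),285,135,8),(-115,-14,12)),(c((432,152),285,135,8),(-115,14,12)),(c((205,147),285,135,8),(-127,-14,16)),
(c((282,403),310,195,10),(0,-14,12)),(c((492,340),310,195,10),(0,14,12))]
def f(p,full=False):
    R=Rch(p[2]);o=np.array([p[0],p[1],30+ (p[3] if len(p)>3 else 0)])
    return np.concatenate([proj(m,o+R@np.array(q,float))-uv for uv,q in obs])
r=least_squares(f,[520,-300,-1.8],loss="soft_l1");print(r.x,np.degrees(r.x[2]));print(r.fun.reshape(-1,2).round(2))
r=least_squares(f,[520,-300,-1.8,0],loss="soft_l1");print(r.x,np.degrees(r.x[2]));print(r.fun.reshape(-1,2).round(2))
# base plate
im=cv2.imread("pics/w2.png");hsv=cv2.cvtColor(im,cv2.COLOR_BGR2HSV)
for uv in [c((190,172),200,20,3),c((430,96),200,20,3),c((546,578),200,20,3),c((340,632),200,20,3)]: print(onplane(m,uv,5).round(1))
R=Rch(r.x[2]);print((np.array([r.x[0],r.x[1],30])+R@np.array([-190,0,0])).round(1))
E
```

```text
[ 544.764522   -318.30227266   -1.31369978] -75.26945298674543
[[-0.13 -0.6 ]
 [-0.02 -0.1 ]
 [ 0.87 -0.12]
 [-0.24  0.19]
 [-0.54  0.39]
 [-0.   -0.18]
 [ 0.29  0.72]]
[ 544.77684278 -318.47488313   -1.31338148   -1.32493735] -75.2512159369999
[[ 0.03 -0.37]
 [-0.07  0.18]
 [ 0.91 -0.21]
 [-0.31  0.12]
 [-0.5   0.33]
 [-0.03 -0.5 ]
 [ 0.19  0.42]]
[ 444.8 -133.6    5. ]
[ 540.8 -108.1    5. ]
[ 593.9 -310.3    5. ]
[ 498.9 -335.8    5. ]
[ 499.3 -145.8   95. ]
```

The rail fit is good to under 1 px: origin (544.8, -318.3, 30), yaw -75.3°. The baseplate edges agree. I'll write a helper for the remaining move and go above A.

```bash
cat >> h.py <<'E'
from scipy.spatial.transform import Rotation as Ro
CH=np.array([544.8,-318.3,30.]);CY=np.radians(-75.3)
def down(yawdeg):
    y=np.radians(yawdeg); x=np.array([np.cos(y),np.sin(y),0]);z=np.array([0,0,-1.]);return np.c_[x,np.cross(z,x),z]
def todo(pos,R):
    s=observe();d=np.array(pos)-s["tool_pos"]
    w=(Ro.from_matrix(R)*Ro.from_rotvec(s["tcp_rot"]).inv()).as_rotvec()
    print("t",round(s["time_s"],2),"tcp",s["tool_pos"].round(1),"grip",round(s["grip_width"],3),"F",s["contact_force"].round(1))
    print("slide mm",d.round(1),"rot",w.round(4),"j",s["joint_positions"].round(2))
E
python3 -c "
from h import *
todo((513.5,168.1,150),down(33.2))"
```

```text
t 2.3 tcp [ 515.4 -234.9  262.1] grip 0.998 F [-0.1  0.4  0. ]
slide mm [  -1.9  403.  -112.1] rot [ 0.0062 -0.0153  0.602 ] j [-0.48  0.02  1.25 -0.01  1.89 -0.46]
```

Emit:
{"api": "move_arm", "payload": {
  "slide": [
    [0, 0.035, -0.005],
    [0, 0.035, -0.01],
    [0, 0.035, -0.01],
    [0, 0.035, -0.01],
    [0, 0.035, -0.01],
    [0, 0.035, -0.01],
    [0, 0.035, -0.01],
    [0, 0.035, -0.01],
    [0, 0.035, -0.01],
    [0, 0.035, -0.01],
    [0, 0.03, -0.01],
    [0, 0, 0],
    [0, 0, 0]
  ],
  "rot": [
    [0, 0, 0.055],
    [0, 0, 0.055],
    [0, 0, 0.055],
    [0, 0, 0.055],
    [0, 0, 0.055],
    [0, 0, 0.055],
    [0, 0, 0.055],
    [0, 0, 0.055],
    [0, 0, 0.055],
    [0, 0, 0.055],
    [0, 0, 0.05],
    [0, 0, 0],
    [0, 0, 0]
  ]
}}

```text
time_s: 3.6
tool_pos: [507.5, 171.6, 155.1]
tcp_rot: [2.989, 0.954, -0.014]
contact_force: [0.1, -0.0, 0.4]
grip_width: 0.998
```

Run:
```python
from h import *
import pickle
m=optics.camera_model("wrist");im=optics.read_camera("wrist");cv2.imwrite("pics/w3.png",im);pickle.dump(m,open("w3.pkl","wb"))
todo((513.5,168.1,90),down(33.2))
```

```text
t 3.65 tcp [507.5 171.4 155.1] grip 1.002 F [-0.4 -0.3 -1. ]
slide mm [  6.   -3.3 -65.1] rot [ 0.0059 -0.0079 -0.0377] j [ 0.26 -0.08  1.53 -0.    1.69 -0.35]
```

View pics/w3.png

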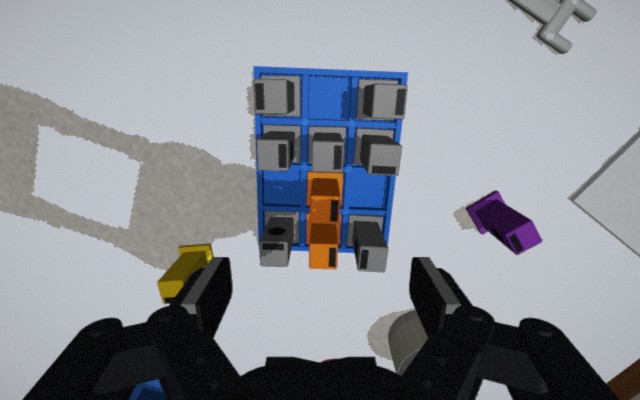

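The wrist view shows A's top at (324,209), with empty pockets left (282,188) and right (369,188). B is at (323,245). Before reaching I'll refine the position and enlarge.

Run:
```python
from h import *
import pickle
m=pickle.load(open("w3.pkl","rb"));im=cv2.imread("pics/w3.png")
hsv=cv2.cvtColor(im,cv2.COLOR_BGR2HSV)
b=cv2.inRange(hsv,(100,120,50),(130,255,255));b[200:]=0;b[:,:240]=0
c=np.argwhere(b>0)[:,::-1]
P=np.array([onplane(m,p,14)[:2] for p in c])
# rack-axis extents
y=np.radians(33.2);ex=np.array([np.cos(y),np.sin(y)]);ey=np.array([-ex[1],ex[0]])
print("x ext",np.percentile(P@ex,[.3,99.7]).round(1),"y max",np.percentile(P@ey,[99.8]).round(1), "expected", np.array([502.06,185.8])@ex, np.array([502.06,185.8])@ey+86.5)
r=cv2.minAreaRect(P.astype(np.float32));print(r)
crop(im,245,150,150,130,5,"pics/w3c.png")
for p in [(513.5,168.1,67),(536.5,134,67)]: print((proj(m,p)-[245,150])*5)
```

```text
x ext [456.9 586.2] y max [-33.4] expected 521.8431381401222 -32.93878254599471
((487.1072692871094, 208.17063903808594), (130.0039520263672, 118.56505584716797), 33.27312088012695)
[401.79591696 300.84956112]
[394.35549673 531.85136363]
```

View pics/w3c.png

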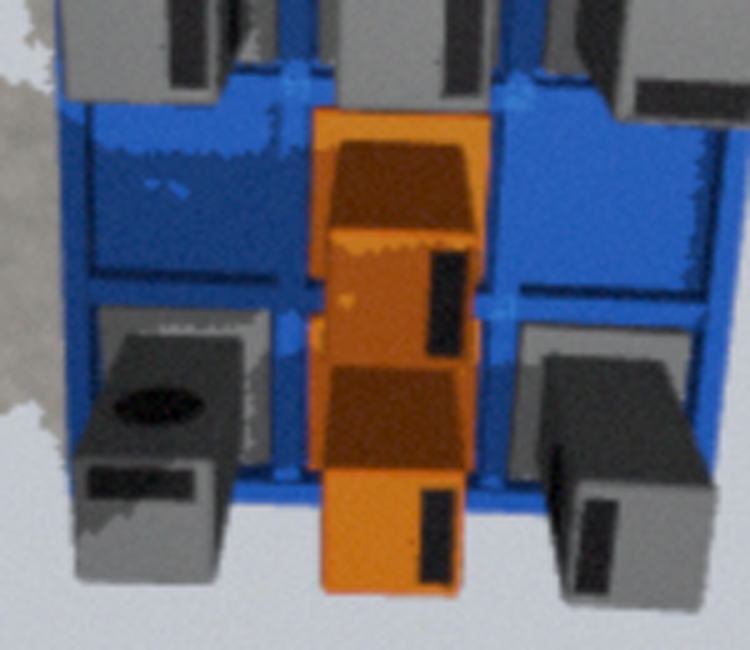

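The candidates by pixel are orange A (324,209), orange B (323,245), purple (505,220) and yellow (185,272). Only the two in the rack are orange, and A is the one with free pockets on both sides, with its bar and window at rack +x. The prediction matches within 1 px, so I'll descend.

Emit:
{"api": "move_arm", "payload": {
  "slide": [
    [0.003, -0.002, -0.01],
    [0.003, -0.001, -0.02],
    [0, 0, -0.015],
    [0, 0, 0]
  ],
  "rot": [
    [0.003, -0.004, -0.02],
    [0.003, -0.004, -0.018],
    [0, 0, 0],
    [0, 0, 0]
  ]
}}

```text
time_s: 4.05
tool_pos: [514.9, 165.0, 109.4]
tcp_rot: [3.014, 0.883, 0.007]
contact_force: [-0.1, -0.7, -1.5]
grip_width: 1.0
```

```bash
python3 -c "
from h import *
todo((513.5,168.1,33),down(33.2))"
```

```text
t 4.05 tcp [514.9 165.  109.4] grip 1.0 F [-0.1 -0.7 -1.5]
slide mm [ -1.4   3.1 -76.4] rot [-0.0005  0.0045  0.0093] j [ 0.25 -0.06  1.6  -0.    1.6  -0.32]
```

Emit:
{"api": "move_arm", "payload": {
  "slide": [
    [-0.001, 0.002, -0.015],
    [-0.0005, 0.001, -0.02],
    [0, 0, -0.02],
    [0, 0, -0.015],
    [0, 0, -0.006],
    [0, 0, 0]
  ],
  "rot": [
    [0, 0.002, 0.005],
    [0, 0.002, 0.004],
    [0, 0, 0],
    [0, 0, 0],
    [0, 0, 0],
    [0, 0, 0]
  ]
}}

```text
time_s: 4.65
tool_pos: [513.7, 166.7, 29.8]
tcp_rot: [-3.011, -0.894, -0.004]
contact_force: [-0.6, -0.0, -0.4]
grip_width: 1.001
```

```bash
python3 -c "
from h import *
todo((513.5,168.1,33),down(33.2))"
```

```text
t 4.65 tcp [513.7 166.7  29.8] grip 1.001 F [-0.6 -0.  -0.4]
slide mm [-0.2  1.4  3.2] rot [-0.001   0.0022  0.0023] j [ 0.25 -0.02  1.7   0.    1.46 -0.33]
```

Emit:
{"api": "move_arm", "payload": {
  "slide": [
    [0, 0.0015, 0.003],
    [0, 0, 0]
  ],
  "rot": [
    [0, 0, 0],
    [0, 0, 0]
  ]
}}

```text
time_s: 4.85
tool_pos: [514.4, 168.5, 34.3]
tcp_rot: [-3.011, -0.894, -0.006]
contact_force: [0.0, 0.4, 0.2]
grip_width: 1.003
```

Emit:
{"api": "move_arm", "payload": {
  "slide": [
    [0, 0, 0],
    [0, 0, 0],
    [0, 0, 0],
    [0, 0, 0],
    [0, 0, 0],
    [0, 0, 0],
    [0, 0, 0]
  ],
  "rot": [
    [0, 0, 0],
    [0, 0, 0],
    [0, 0, 0],
    [0, 0, 0],
    [0, 0, 0],
    [0, 0, 0],
    [0, 0, 0]
  ],
  "grip": 0,
  "newtons": 40
}}

```text
time_s: 5.55
tool_pos: [515.5, 168.7, 36.9]
tcp_rot: [3.012, 0.894, 0.012]
contact_force: [-0.1, -0.1, -0.4]
grip_width: 0.276
```

```bash
python3 -c "
from h import *
todo((513.5,168.1,33),down(33.2))"
```

```text
t 5.55 tcp [515.5 168.7  36.9] grip 0.276 F [-0.1 -0.1 -0.4]
slide mm [-2.  -0.6 -3.9] rot [-0.0022  0.0073  0.0022] j [ 0.25 -0.02  1.69  0.    1.46 -0.32]
```

Emit:
{"api": "move_arm", "payload": {
  "slide": [
    [0, 0, 0.01],
    [0, 0, 0.02],
    [0, 0, 0.03],
    [0, 0, 0.035],
    [0, 0, 0.03],
    [0, 0, 0.02],
    [0, 0, 0]
  ],
  "rot": [
    [0, 0, 0],
    [0, 0, 0],
    [0, 0, 0],
    [0, 0, 0],
    [0, 0, 0],
    [0, 0, 0],
    [0, 0, 0]
  ]
}}

```text
time_s: 6.25
tool_pos: [514.0, 168.7, 190.0]
tcp_rot: [-3.011, -0.894, -0.013]
contact_force: [-0.2, -0.3, -0.5]
grip_width: 0.274
```

Run:
```python
from h import *
w=optics.read_camera("wrist");cv2.imwrite("pics/w4.png",w)
R=Rch(CY);up=CH+R@np.array([-163,0,0]);print(up,(CH+R@np.array([-163,0,31.9])))
# tool: x=channel x (front downhill), z=-channel z
T=np.c_[R[:,0],-R[:,1],-R[:,2]]
todo(CH+R@np.array([-163,0,31.9+60]),T)
todo(CH+R@np.array([-163,0,31.9+60]),down(-75.3))
```

```text
[ 505.93192172 -170.14369775   85.74928336] [ 508.7005332  -180.69701702  115.72547797]
t 6.3 tcp [513.6 168.6 188.3] grip 0.274 F [ 0.4 -0.5 -0.5]
slide mm [   0.4 -369.1  -16.2] rot [ 0.1502  0.3856 -1.8693] j [ 0.25 -0.08  1.48  0.    1.74 -0.32]
t 6.3 tcp [513.6 168.6 188.3] grip 0.274 F [ 0.4 -0.5 -0.5]
slide mm [   0.4 -369.1  -16.2] rot [ 0.0038  0.0064 -1.8917] j [ 0.25 -0.08  1.48  0.    1.74 -0.32]
```

View pics/w4.png

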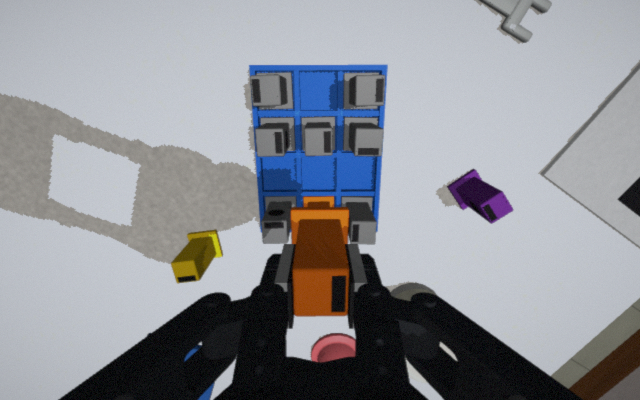

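A is held squarely and has cleared the rack; its bar is on the tool's +x side. Now I'll carry it to above the rail's open part, turning it to the rail's heading and tilt.

Emit:
{"api": "move_arm", "payload": {
  "slide": [
    [0, -0.01, 0],
    [0, -0.02, 0],
    [0, -0.023, 0],
    [0, -0.023, 0],
    [0, -0.023, 0],
    [0, -0.023, 0],
    [0, -0.023, 0],
    [0, -0.023, 0],
    [0, -0.023, 0],
    [0, -0.023, 0],
    [0, -0.023, 0],
    [0, -0.023, 0],
    [0, -0.023, 0],
    [0, -0.023, 0],
    [0, -0.02, 0],
    [0, -0.01, 0],
    [0, 0, 0]
  ],
  "rot": [
    [0.009, 0.024, -0.11],
    [0.009, 0.024, -0.115],
    [0.009, 0.024, -0.115],
    [0.009, 0.024, -0.115],
    [0.009, 0.024, -0.115],
    [0.009, 0.024, -0.115],
    [0.009, 0.024, -0.115],
    [0.009, 0.024, -0.115],
    [0.009, 0.024, -0.115],
    [0.009, 0.024, -0.115],
    [0.009, 0.024, -0.115],
    [0.009, 0.024, -0.115],
    [0.009, 0.024, -0.115],
    [0.009, 0.024, -0.115],
    [0.009, 0.024, -0.1],
    [0, 0.02, -0.05],
    [0, 0, 0]
  ]
}}

```text
time_s: 8.0
tool_pos: [501.8, -177.5, 155.1]
tcp_rot: [-2.319, 1.726, 0.475]
contact_force: [-0.3, 1.6, -1.0]
grip_width: 0.273
```

```bash
cat >> h.py <<'E'
RC=Rch(CY);TA=np.c_[RC[:,0],-RC[:,1],-RC[:,2]]
TB=np.c_[RC[:,1],RC[:,0],-RC[:,2]]
def rail(x,z,T,y=0):
    s=observe();p=RC.T@(s["tool_pos"]-CH);print("tcp in channel",p.round(1))
    todo(CH+RC@np.array([x,y,z]),T)
E
python3 - <<'E'
from h import *
rail(-163,75,TA)
w=optics.read_camera("wrist");cv2.imwrite("pics/w5.png",w)
E
```

```text
tcp in channel [-181.    -5.9   67.2]
t 8.0 tcp [ 501.8 -177.5  155.1] grip 0.273 F [-0.3  1.6 -1. ]
slide mm [ 10.6 -17.5   1.2] rot [-0.0313 -0.0319 -0.0384] j [-0.56  0.15  1.34  0.25  1.95  0.78]
```

View pics/w5.png

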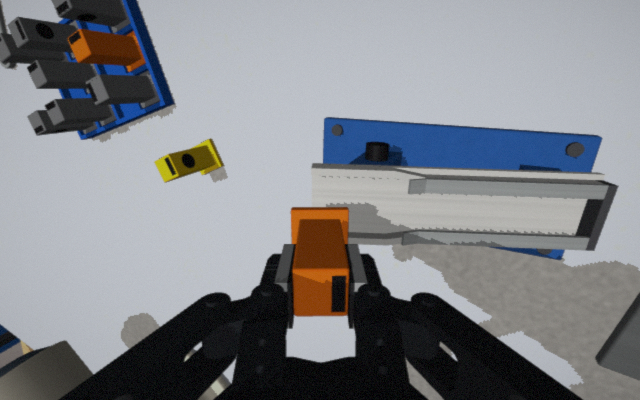

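A hangs upright over the rail's upper end at (320,240) with the bar toward the downhill side (right). I'll align it.

Emit:
{"api": "move_arm", "payload": {
  "slide": [
    [0.003, -0.005, 0],
    [0.003, -0.005, 0],
    [0.003, -0.005, 0],
    [0.002, -0.003, 0],
    [0, 0, 0]
  ],
  "rot": [
    [-0.01, -0.01, -0.012],
    [-0.01, -0.01, -0.012],
    [-0.01, -0.01, -0.012],
    [0, 0, 0],
    [0, 0, 0]
  ]
}}

```text
time_s: 8.55
tool_pos: [513.9, -193.1, 154.1]
tcp_rot: [-2.305, 1.762, 0.404]
contact_force: [0.1, -0.5, -0.9]
grip_width: 0.279
```

Run:
```python
from h import *
import pickle
rail(-163,33,TA)
m=optics.camera_model("wrist");w=optics.read_camera("wrist");cv2.imwrite("pics/w6.png",w);pickle.dump(m,open("w6.pkl","wb"))
for q in [(-190,-22.5,0),(-190,22.5,0),(-115,-14,12),(-115,14,12),(0,-14,12),(0,14,12)]:
    u=proj(m,CH+RC@np.array(q,float));cv2.circle(w,tuple(np.round(u).astype(int)),2,(0,0,255),-1)
crop(w,260,130,380,270,2,"pics/w6c.png")
```

```text
tcp in channel [-163.6    1.8   72.5]
t 8.55 tcp [ 513.9 -193.1  154.1] grip 0.279 F [ 0.1 -0.5 -0.9]
slide mm [ -5.1  12.1 -37.4] rot [ 0.0001  0.0016 -0.0084] j [-0.57  0.16  1.33  0.25  1.9   0.79]
```

View pics/w6c.png

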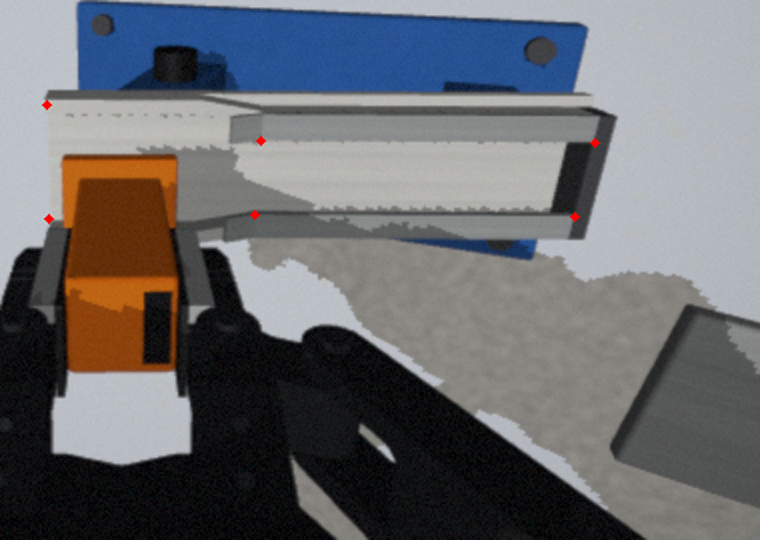

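The projected rail model (red dots) lands on the real corners. I'll lower A square to the channel floor.

Emit:
{"api": "move_arm", "payload": {
  "slide": [
    [-0.0015, 0.0035, -0.011],
    [-0.0015, 0.0035, -0.011],
    [-0.001, 0.003, -0.009],
    [-0.0005, 0.001, -0.003],
    [0, 0, 0]
  ],
  "rot": [
    [0, 0, -0.004],
    [0, 0, -0.004],
    [0, 0, 0],
    [0, 0, 0],
    [0, 0, 0]
  ]
}}

```text
time_s: 9.1
tool_pos: [508.3, -180.0, 116.1]
tcp_rot: [-2.297, 1.77, 0.406]
contact_force: [-0.4, 0.1, -1.3]
grip_width: 0.276
```

```bash
python3 -c "
from h import *
rail(-163,32.5,TA)"
```

```text
tcp in channel [-163.9   -0.2   32. ]
t 9.1 tcp [ 508.3 -180.   116.1] grip 0.276 F [-0.4  0.1 -1.3]
slide mm [ 0.5 -0.9  0.2] rot [-0.0012 -0.0002 -0.0009] j [-0.55  0.14  1.42  0.25  1.83  0.79]
```

Emit:
{"api": "move_arm", "payload": {
  "slide": [
    [0, 0.0005, -0.0015],
    [0, 0, 0]
  ],
  "rot": [
    [0, 0, 0],
    [0, 0, 0]
  ]
}}

```text
time_s: 9.3
tool_pos: [508.6, -180.1, 116.6]
tcp_rot: [-2.298, 1.771, 0.403]
contact_force: [0.3, 0.0, -0.6]
grip_width: 0.27
```

Run:
```python
from h import *
rail(-163,32.5,TA)
w=optics.read_camera("wrist");crop(w,260,130,200,150,4,"pics/w7c.png")
w=optics.read_camera("side");crop(w,340,165,70,70,8,"pics/s7c.png")
```

```text
tcp in channel [-163.9    0.    32.5]
t 9.3 tcp [ 508.6 -180.1  116.6] grip 0.27 F [ 0.3  0.  -0.6]
slide mm [ 0.2 -0.8 -0.3] rot [ 0.0005  0.0017 -0.0009] j [-0.55  0.14  1.42  0.25  1.83  0.79]
```

View pics/w7c.png

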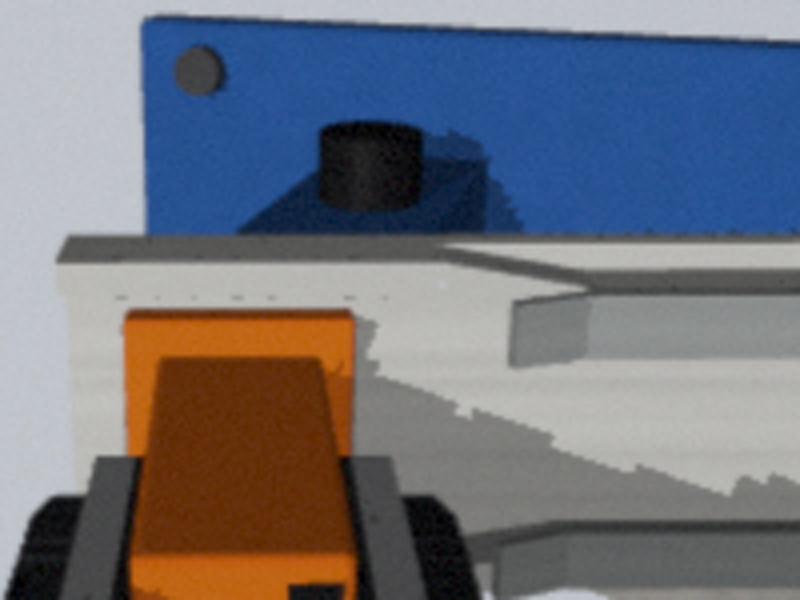

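View pics/s7c.png

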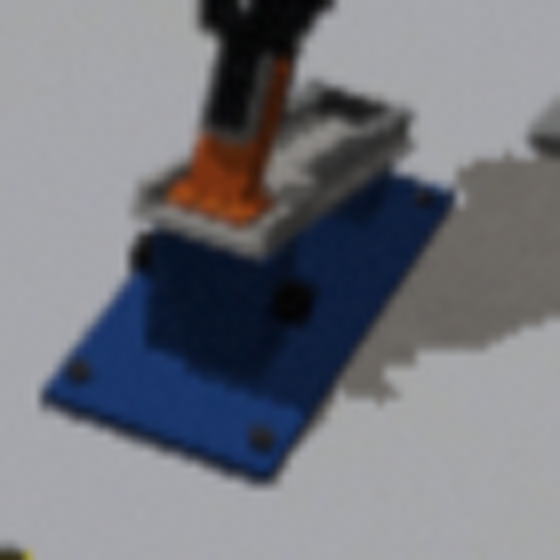

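A stands in the open channel, foot between the walls at crop (125-355,310). I'll slide it downhill in stages.

Emit:
{"api": "move_arm", "payload": {
  "slide": [
    [0.0024, -0.0091, -0.0034],
    [0.0024, -0.0091, -0.0035],
    [0.0024, -0.0091, -0.0035],
    [0.0024, -0.0091, -0.0035],
    [0, 0, 0]
  ],
  "rot": [
    [0, 0, 0],
    [0, 0, 0],
    [0, 0, 0],
    [0, 0, 0],
    [0, 0, 0]
  ]
}}

```text
time_s: 9.9
tool_pos: [519.2, -220.4, 100.7]
tcp_rot: [-2.297, 1.771, 0.402]
contact_force: [-0.5, -1.0, 0.2]
grip_width: 0.273
```

Run:
```python
from h import *
rail(-17,32.,TA)
w=optics.read_camera("wrist");crop(w,240,130,200,150,4,"pics/w8c.png")
```

```text
tcp in channel [-1.193e+02  1.000e-01  3.180e+01]
t 9.9 tcp [ 519.2 -220.4  100.7] grip 0.273 F [-0.5 -1.   0.2]
slide mm [ 24.3 -93.  -34.8] rot [ 0.0007  0.0019 -0.0002] j [-0.6   0.22  1.35  0.23  1.83  0.74]
```

View pics/w8c.png

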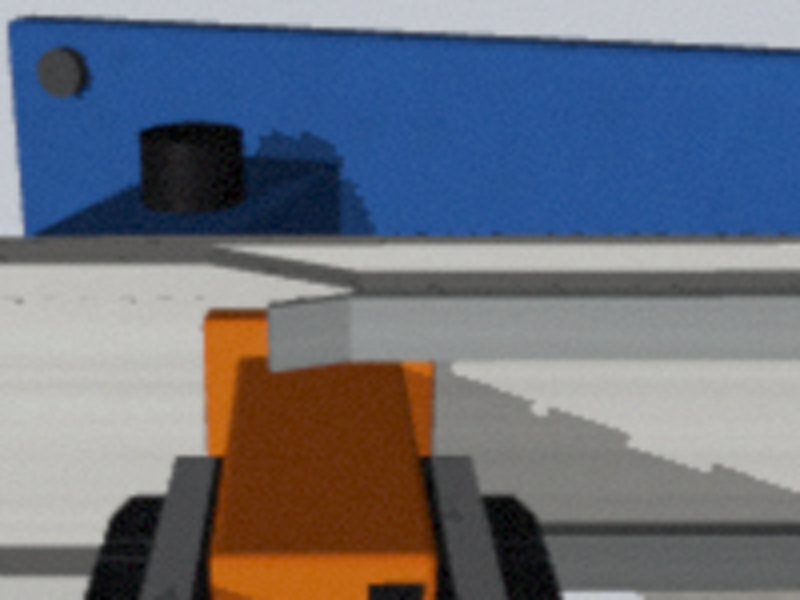

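The foot's front is under the lip (270-435,300-375), with forces near zero. Continuing.

Emit:
{"api": "move_arm", "payload": {
  "slide": [
    [0.0024, -0.0091, -0.0034],
    [0.0024, -0.0091, -0.0034],
    [0.0024, -0.0091, -0.0034],
    [0.0024, -0.0091, -0.0034],
    [0.0024, -0.0091, -0.0034],
    [0.0024, -0.0091, -0.0034],
    [0.0024, -0.0091, -0.0034],
    [0.0012, -0.0045, -0.0017],
    [0, 0, 0]
  ],
  "rot": [
    [0, 0, 0],
    [0, 0, 0],
    [0, 0, 0],
    [0, 0, 0],
    [0, 0, 0],
    [0, 0, 0],
    [0, 0, 0],
    [0, 0, 0],
    [0, 0, 0]
  ]
}}

```text
time_s: 10.85
tool_pos: [538.7, -294.3, 72.9]
tcp_rot: [-2.297, 1.77, 0.403]
contact_force: [-0.3, 0.1, 1.2]
grip_width: 0.277
```

Run:
```python
from h import *
rail(-17,32.,TA)
```

```text
tcp in channel [-38.    0.2  31.9]
t 10.85 tcp [ 538.7 -294.3   72.9] grip 0.277 F [-0.3  0.1  1.2]
slide mm [  4.8 -19.1  -7. ] rot [-0.0003  0.0018 -0.0005] j [-0.67  0.39  1.2   0.21  1.83  0.67]
```

Emit:
{"api": "move_arm", "payload": {
  "slide": [
    [0.0019, -0.0073, -0.0027],
    [0.0014, -0.0055, -0.002],
    [0.0007, -0.0027, -0.001],
    [0.0005, -0.0018, -0.0007],
    [0.0005, -0.0018, -0.0007]
  ],
  "rot": [
    [0, 0, 0],
    [0, 0, 0],
    [0, 0, 0],
    [0, 0, 0],
    [0, 0, 0]
  ]
}}

```text
time_s: 11.35
tool_pos: [543.9, -313.7, 65.7]
tcp_rot: [-2.297, 1.768, 0.406]
contact_force: [-3.2, 5.5, 5.2]
grip_width: 0.278
```

Run:
```python
from h import *
rail(-17,32.,TA)
```

```text
tcp in channel [-16.6   0.3  31.9]
t 11.35 tcp [ 543.9 -313.7   65.7] grip 0.278 F [-3.2  5.5  5.2]
slide mm [-0.4  0.2  0.2] rot [-0.0022  0.0011 -0.0018] j [-0.69  0.44  1.16  0.21  1.83  0.65]
```

There is contact at the stop (about 8 N), with x = -16.6 and home at -17. I'll release and back out square to the floor.

Emit:
{"api": "move_arm", "payload": {
  "slide": [
    [0, 0, 0],
    [0, 0, 0],
    [0, 0, 0],
    [0, 0, 0],
    [0, 0, 0]
  ],
  "rot": [
    [0, 0, 0],
    [0, 0, 0],
    [0, 0, 0],
    [0, 0, 0],
    [0, 0, 0]
  ],
  "grip": 1
}}

```text
time_s: 11.85
tool_pos: [544.0, -314.0, 65.4]
tcp_rot: [-2.298, 1.769, 0.404]
contact_force: [-1.1, -0.2, 0.5]
grip_width: 1.004
```

Emit:
{"api": "move_arm", "payload": {
  "slide": [
    [0.001, -0.003, 0.01],
    [0.002, -0.007, 0.02],
    [0.002, -0.008, 0.025],
    [0.002, -0.008, 0.025],
    [0.001, -0.004, 0.025],
    [0, 0, 0]
  ],
  "rot": [
    [0, 0, 0],
    [0, 0, 0],
    [0, 0, 0],
    [0, 0, 0],
    [0, 0, 0],
    [0, 0, 0]
  ]
}}

```text
time_s: 12.45
tool_pos: [551.4, -345.0, 177.0]
tcp_rot: [-2.298, 1.769, 0.404]
contact_force: [0.4, -0.2, 0.7]
grip_width: 1.0
```

Run:
```python
from h import *
import pickle
m=optics.camera_model("wrist");w=optics.read_camera("wrist");cv2.imwrite("pics/w9.png",w);pickle.dump(m,open("w9.pkl","wb"))
rail(-17,32.,TA)
todo((536.5,133.5,150),down(123.2))
```

```text
tcp in channel [-24.1  -0.6 145.4]
t 12.5 tcp [ 551.1 -344.7  174.9] grip 1.001 F [-0.  -0.4 -0.7]
slide mm [  -7.6   31.2 -109. ] rot [-0.0015 -0.0008 -0.0018] j [-0.71  0.48  0.91  0.22  2.04  0.67]
t 12.5 tcp [ 551.1 -344.7  174.9] grip 1.001 F [-0.  -0.4 -0.7]
slide mm [-14.6 478.2 -24.9] rot [-0.2035  0.4558 -2.781 ] j [-0.71  0.48  0.91  0.22  2.04  0.67]
```

View pics/w9.png

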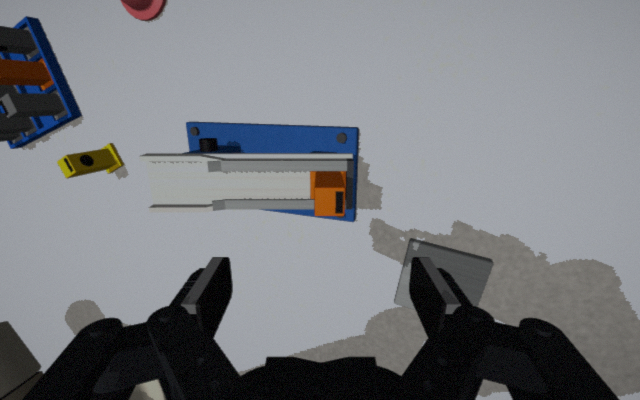

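A is home at (330,192) with its bar downhill. Now for B: the jaws go along the rack's y, using the freed pocket and the tray's outside.

```bash
sed -i 's/^TB=.*/TB=np.c_[-RC[:,1],-RC[:,0],-RC[:,2]]/' h.py
python3 - <<'E'
from h import *
todo((536.5,133.5,160),down(-56.8))
E
```

```text
t 12.5 tcp [ 551.1 -344.7  174.9] grip 1.001 F [-0.  -0.4 -0.7]
slide mm [-14.6 478.2 -14.9] rot [-0.3216 -0.1436  0.3178] j [-0.71  0.48  0.91  0.22  2.04  0.67]
```

Emit:
{"api": "move_arm", "payload": {
  "slide": [
    [0, 0.015, 0.003],
    [0, 0.03, 0.003],
    [-0.001, 0.036, 0.002],
    [-0.001, 0.036, 0.002],
    [-0.001, 0.036, 0.002],
    [-0.001, 0.036, 0.002],
    [-0.001, 0.036, 0.002],
    [-0.001, 0.036, 0.002],
    [-0.001, 0.036, 0],
    [-0.001, 0.036, 0],
    [-0.001, 0.036, 0],
    [-0.001, 0.036, 0],
    [-0.001, 0.03, 0],
    [0, 0.02, 0],
    [0, 0, 0]
  ],
  "rot": [
    [-0.025, -0.012, 0.025],
    [-0.025, -0.012, 0.025],
    [-0.025, -0.012, 0.025],
    [-0.025, -0.012, 0.025],
    [-0.025, -0.012, 0.025],
    [-0.025, -0.012, 0.025],
    [-0.025, -0.012, 0.025],
    [-0.025, -0.012, 0.025],
    [-0.025, -0.012, 0.025],
    [-0.025, -0.012, 0.025],
    [-0.025, -0.012, 0.025],
    [-0.025, -0.012, 0.025],
    [-0.02, 0, 0.015],
    [0, 0, 0],
    [0, 0, 0]
  ]
}}

```text
time_s: 14.0
tool_pos: [527.3, 129.0, 170.4]
tcp_rot: [2.76, -1.476, -0.021]
contact_force: [-0.1, -1.0, -0.2]
grip_width: 1.001
```

Run:
```python
from h import *
todo((536.5,133.5,110),down(-56.8))
```

```text
t 14.0 tcp [527.3 129.  170.4] grip 1.001 F [-0.1 -1.  -0.2]
slide mm [  9.2   4.5 -60.4] rot [ 0.0043 -0.0177 -0.0092] j [ 0.18 -0.05  1.48 -0.    1.73  1.16]
```

Emit:
{"api": "move_arm", "payload": {
  "slide": [
    [0.004, 0.002, -0.01],
    [0.004, 0.002, -0.015],
    [0, 0, -0.02],
    [0, 0, -0.005],
    [0, 0, 0]
  ],
  "rot": [
    [0.002, -0.009, -0.005],
    [0.002, -0.009, -0.004],
    [0, 0, 0],
    [0, 0, 0],
    [0, 0, 0]
  ]
}}

```text
time_s: 14.5
tool_pos: [534.7, 129.5, 113.2]
tcp_rot: [2.758, -1.498, -0.002]
contact_force: [-0.0, -0.7, -0.0]
grip_width: 1.0
```

Run:
```python
from h import *
m=optics.camera_model("wrist");w=optics.read_camera("wrist")
todo((536.5,133.5,33),down(-56.8))
for q in [(536.5,133.5,67)]:
    u=proj(m,q);print(u)
    ex=np.array([np.cos(np.radians(33.2)),np.sin(np.radians(33.2)),0])*12;ey=np.array([-ex[1],ex[0],0])
    for a in(-1,1):
        for b in (-1,1): cv2.circle(w,tuple(np.round(proj(m,np.array(q)+a*ex+b*ey)).astype(int)),1,(0,0,255),-1)
cv2.imwrite("pics/w10.png",w)
crop(w,int(u[0])-90,int(u[1])-90,180,150,4,"pics/w10c.png")
```

```text
t 14.55 tcp [534.7 129.5 113.4] grip 0.998 F [-0.4 -0.1 -0.1]
slide mm [  1.8   4.  -80.4] rot [ 0.0025 -0.0026  0.0038] j [ 0.18 -0.03  1.56 -0.    1.61  1.17]
[316.25453776 218.51847825]
```

View pics/w10c.png

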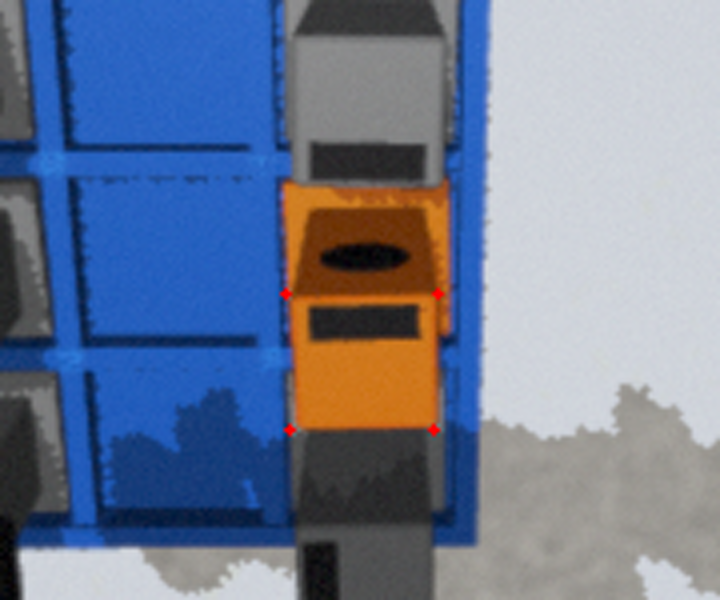

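The crop confirms B: orange, window and bar toward the image top (rack +x), with the empty pocket to its left and bench to its right. Prediction and image agree within about 1 mm. Descending.

Emit:
{"api": "move_arm", "payload": {
  "slide": [
    [0.001, 0.002, -0.012],
    [0.001, 0.0015, -0.02],
    [0, 0, -0.02],
    [0, 0, -0.015],
    [0, 0, -0.007],
    [0, 0, 0]
  ],
  "rot": [
    [0.001, -0.001, 0.002],
    [0.001, -0.001, 0.001],
    [0, 0, 0],
    [0, 0, 0],
    [0, 0, 0],
    [0, 0, 0]
  ]
}}

```text
time_s: 15.15
tool_pos: [539.2, 132.3, 38.7]
tcp_rot: [-2.758, 1.496, -0.009]
contact_force: [0.5, -0.6, -0.5]
grip_width: 1.0
```

Run:
```python
from h import *
todo((536.5,133.5,33),down(-56.8))
```

```text
t 15.15 tcp [539.2 132.3  38.7] grip 1.0 F [ 0.5 -0.6 -0.5]
slide mm [-2.7  1.2 -5.7] rot [-0.0011  0.0068  0.0028] j [ 0.18  0.01  1.65 -0.    1.47  1.17]
```

Emit:
{"api": "move_arm", "payload": {
  "slide": [
    [-0.002, 0.001, -0.005],
    [-0.0005, 0, -0.001],
    [0, 0, 0]
  ],
  "rot": [
    [0, 0.006, 0.002],
    [0, 0, 0],
    [0, 0, 0]
  ]
}}

```text
time_s: 15.45
tool_pos: [537.7, 133.6, 34.2]
tcp_rot: [-2.761, 1.494, -0.003]
contact_force: [0.3, -0.5, -0.3]
grip_width: 0.999
```

Run:
```python
from h import *
todo((536.5,133.5,33),down(-56.8))
```

```text
t 15.45 tcp [537.7 133.6  34.2] grip 0.999 F [ 0.3 -0.5 -0.3]
slide mm [-1.2 -0.1 -1.2] rot [-0.0016  0.0031  0.0006] j [0.18 0.02 1.66 0.   1.46 1.17]
```

Emit:
{"api": "move_arm", "payload": {
  "slide": [
    [-0.001, 0, 0],
    [0, 0, -0.001],
    [0, 0, 0],
    [0, 0, 0],
    [0, 0, 0],
    [0, 0, 0],
    [0, 0, 0]
  ],
  "rot": [
    [0, 0, 0],
    [0, 0, 0],
    [0, 0, 0],
    [0, 0, 0],
    [0, 0, 0],
    [0, 0, 0],
    [0, 0, 0]
  ],
  "grip": 0,
  "newtons": 40
}}

```text
time_s: 16.15
tool_pos: [537.6, 133.9, 35.1]
tcp_rot: [-2.759, 1.492, -0.007]
contact_force: [1.1, -0.1, 0.2]
grip_width: 0.274
```

Emit:
{"api": "move_arm", "payload": {
  "slide": [
    [0, 0, 0.01],
    [0, 0, 0.02],
    [0, 0, 0.03],
    [0, 0, 0.035],
    [0, 0, 0.03],
    [0, 0, 0.01],
    [0, 0, 0]
  ],
  "rot": [
    [0, 0, 0],
    [0, 0, 0],
    [0, 0, 0],
    [0, 0, 0],
    [0, 0, 0],
    [0, 0, 0],
    [0, 0, 0]
  ]
}}

```text
time_s: 16.85
tool_pos: [535.2, 133.4, 176.0]
tcp_rot: [-2.761, 1.494, -0.003]
contact_force: [-0.1, 0.2, -1.5]
grip_width: 0.273
```

Run:
```python
from h import *
todo(CH+RC@np.array([-165,0,95]),TB)
w=optics.read_camera("wrist");cv2.imwrite("pics/w11.png",w)
```

```text
t 16.85 tcp [535.2 133.4 176. ] grip 0.273 F [-0.1  0.2 -1.5]
slide mm [-2.150e+01 -3.331e+02 -2.000e-01] rot [ 0.148   0.3831 -1.8709] j [ 0.18 -0.05  1.47  0.    1.72  1.17]
```

View pics/w11.png

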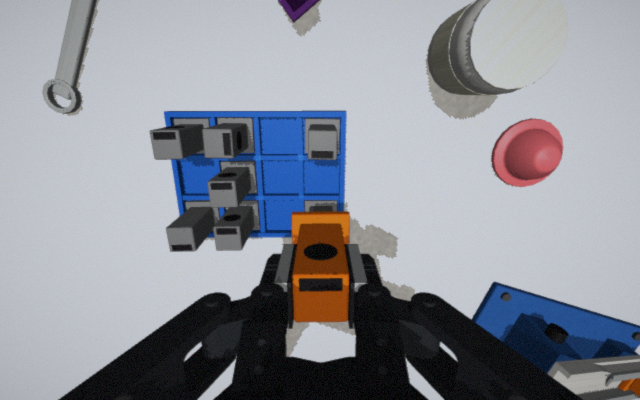

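B is held squarely, window at (320,250). The six greys in view stand in place. I'll carry it to the rail.

Emit:
{"api": "move_arm", "payload": {
  "slide": [
    [0, -0.01, 0.004],
    [-0.001, -0.018, 0.003],
    [-0.001, -0.021, 0.002],
    [-0.001, -0.021, 0.002],
    [-0.001, -0.021, 0.002],
    [-0.001, -0.021, 0.002],
    [-0.001, -0.021, 0.002],
    [-0.001, -0.021, 0.002],
    [-0.001, -0.021, 0.002],
    [-0.001, -0.021, 0.002],
    [-0.001, -0.021, 0.002],
    [-0.001, -0.021, 0.002],
    [-0.001, -0.021, 0.002],
    [-0.001, -0.021, 0.002],
    [0, -0.018, 0.002],
    [0, -0.01, 0],
    [0, 0, 0]
  ],
  "rot": [
    [0.009, 0.024, -0.11],
    [0.009, 0.024, -0.115],
    [0.009, 0.024, -0.115],
    [0.009, 0.024, -0.115],
    [0.009, 0.024, -0.115],
    [0.009, 0.024, -0.115],
    [0.009, 0.024, -0.115],
    [0.009, 0.024, -0.115],
    [0.009, 0.024, -0.115],
    [0.009, 0.024, -0.115],
    [0.009, 0.024, -0.115],
    [0.009, 0.024, -0.115],
    [0.009, 0.024, -0.115],
    [0.009, 0.024, -0.115],
    [0.009, 0.02, -0.1],
    [0, 0.01, -0.06],
    [0, 0, 0]
  ]
}}

```text
time_s: 18.6
tool_pos: [507.8, -183.3, 167.0]
tcp_rot: [0.424, -2.985, -0.606]
contact_force: [0.0, 0.9, -1.9]
grip_width: 0.272
```

Run:
```python
from h import *
rail(-165,65,TB)
```

```text
tcp in channel [-178.4   -1.5   80.9]
t 18.6 tcp [ 507.8 -183.3  167. ] grip 0.272 F [ 0.   0.9 -1.9]
slide mm [  3.3  -6.5 -19.5] rot [-0.0484 -0.0242 -0.0275] j [-0.57  0.17  1.3   0.27  1.97  2.36]
```

Emit:
{"api": "move_arm", "payload": {
  "slide": [
    [0.001, -0.002, -0.005],
    [0.001, -0.002, -0.005],
    [0.001, -0.002, -0.005],
    [0, 0, -0.002],
    [0, 0, 0]
  ],
  "rot": [
    [-0.016, -0.008, -0.009],
    [-0.016, -0.008, -0.009],
    [-0.016, -0.008, -0.009],
    [0, 0, 0],
    [0, 0, 0]
  ]
}}

```text
time_s: 19.1
tool_pos: [510.3, -186.4, 144.8]
tcp_rot: [0.398, -3.022, -0.533]
contact_force: [0.2, -0.2, -0.7]
grip_width: 0.279
```

Run:
```python
from h import *
rail(-165,31.,TB)
w=optics.read_camera("wrist");cv2.imwrite("pics/w12.png",w)
```

```text
tcp in channel [-1.674e+02  1.000e-01  6.120e+01]
t 19.1 tcp [ 510.3 -186.4  144.8] grip 0.279 F [ 0.2 -0.2 -0.7]
slide mm [ -2.1   7.8 -29.2] rot [ 0.0004 -0.0021 -0.0056] j [-0.56  0.14  1.36  0.25  1.89  2.37]
```

View pics/w12.png

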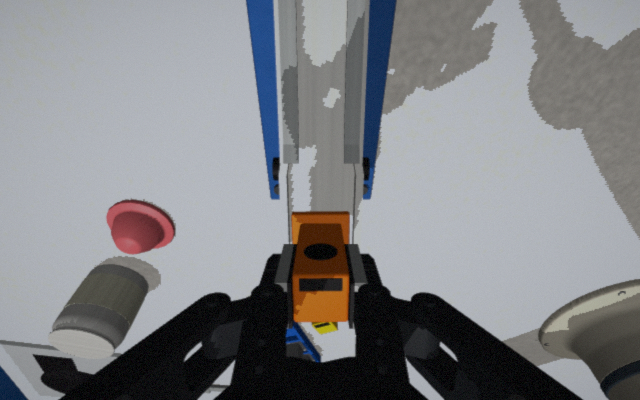

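B sits centred above the open channel with its window facing downhill (image top). Lowering.

Emit:
{"api": "move_arm", "payload": {
  "slide": [
    [-0.001, 0.003, -0.01],
    [-0.001, 0.003, -0.01],
    [0, 0.001, -0.006],
    [0, 0.0005, -0.001],
    [0, 0, 0]
  ],
  "rot": [
    [0, -0.001, -0.003],
    [0, -0.001, -0.002],
    [0, 0, 0],
    [0, 0, 0],
    [0, 0, 0]
  ]
}}

```text
time_s: 19.65
tool_pos: [508.2, -177.7, 115.6]
tcp_rot: [0.392, -3.026, -0.533]
contact_force: [-0.7, 0.2, -0.6]
grip_width: 0.274
```

Run:
```python
from h import *
rail(-165,30.5,TB)
```

```text
tcp in channel [-165.8    0.3   30.8]
t 19.65 tcp [ 508.2 -177.7  115.6] grip 0.274 F [-0.7  0.2 -0.6]
slide mm [-0.1 -0.7 -0.5] rot [ 0.0003  0.0004 -0.0012] j [-0.55  0.14  1.42  0.25  1.83  2.37]
```

Good height, about 0.7 mm over the floor. Next it slides under the flared lips.

Emit:
{"api": "move_arm", "payload": {
  "slide": [
    [0.0024, -0.0091, -0.0036],
    [0.0024, -0.0091, -0.0036],
    [0.0024, -0.0091, -0.0035],
    [0.0024, -0.0091, -0.0034],
    [0, 0, 0]
  ],
  "rot": [
    [0, 0, 0],
    [0, 0, 0],
    [0, 0, 0],
    [0, 0, 0],
    [0, 0, 0]
  ]
}}

```text
time_s: 20.15
tool_pos: [518.9, -218.6, 100.6]
tcp_rot: [0.391, -3.027, -0.531]
contact_force: [-0.3, -0.5, -0.8]
grip_width: 0.276
```

Run:
```python
from h import *
rail(-51,30.5,TB)
w=optics.read_camera("wrist");crop(w,240,60,160,150,4,"pics/w13.png")
```

```text
tcp in channel [-120.9    0.3   31.1]
t 20.15 tcp [ 518.9 -218.6  100.6] grip 0.276 F [-0.3 -0.5 -0.8]
slide mm [ 16.3 -63.4 -24.5] rot [ 0.0015  0.0015 -0.0003] j [-0.6   0.22  1.36  0.23  1.82  2.32]
```

View pics/w13.png

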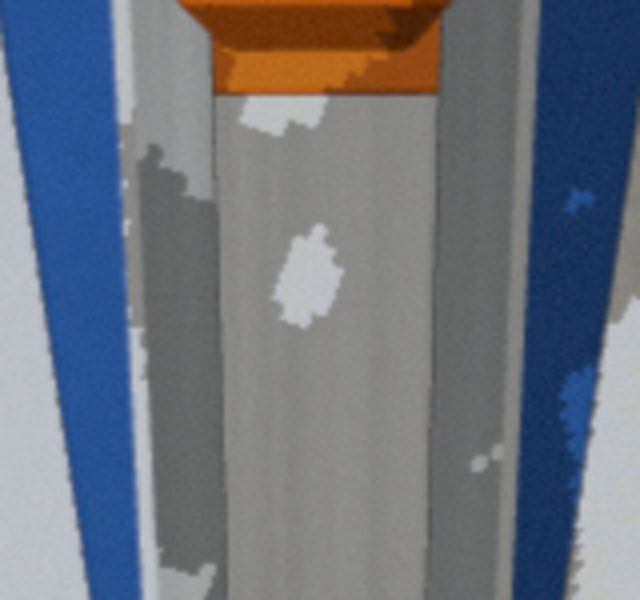

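A's foot is visible under the lips ahead (215-440,50-95). Continuing.

Emit:
{"api": "move_arm", "payload": {
  "slide": [
    [0.0024, -0.0091, -0.0036],
    [0.0024, -0.0091, -0.0036],
    [0.0024, -0.0091, -0.0034],
    [0.0024, -0.0091, -0.0034],
    [0.0024, -0.0091, -0.0034],
    [0.0012, -0.0045, -0.0017],
    [0, 0, 0]
  ],
  "rot": [
    [0, 0, 0],
    [0, 0, 0],
    [0, 0, 0],
    [0, 0, 0],
    [0, 0, 0],
    [0, 0, 0],
    [0, 0, 0]
  ]
}}

```text
time_s: 20.9
tool_pos: [533.3, -272.8, 79.8]
tcp_rot: [0.391, -3.027, -0.532]
contact_force: [-0.7, -0.1, -0.4]
grip_width: 0.271
```

Run:
```python
from h import *
rail(-51,30.5,TB)
```

```text
tcp in channel [-61.1   0.4  30.8]
t 20.9 tcp [ 533.3 -272.8   79.8] grip 0.271 F [-0.7 -0.1 -0.4]
slide mm [ 2.  -9.2 -3.7] rot [ 0.0011  0.0017 -0.0003] j [-0.65  0.34  1.25  0.22  1.82  2.26]
```

Emit:
{"api": "move_arm", "payload": {
  "slide": [
    [0.001, -0.0036, -0.0014],
    [0.0007, -0.0027, -0.001],
    [0.0005, -0.0018, -0.0007],
    [0.0005, -0.0018, -0.0007],
    [0.0005, -0.0018, -0.0007]
  ],
  "rot": [
    [0, 0, 0],
    [0, 0, 0],
    [0, 0, 0],
    [0, 0, 0],
    [0, 0, 0]
  ]
}}

```text
time_s: 21.4
tool_pos: [536.5, -283.3, 76.2]
tcp_rot: [0.394, -3.026, -0.537]
contact_force: [-3.5, 7.6, 3.7]
grip_width: 0.277
```

Run:
```python
from h import *
rail(-51,30.5,TB)
```

```text
tcp in channel [-49.5   0.8  31.1]
t 21.4 tcp [ 536.5 -283.3   76.2] grip 0.277 F [-3.5  7.6  3.7]
slide mm [-1.2  1.3 -0.1] rot [-0.0022  0.001  -0.0023] j [-0.66  0.37  1.22  0.22  1.83  2.25]
```

Contact against A (about 9 N). Releasing and retreating.

Emit:
{"api": "move_arm", "payload": {
  "slide": [
    [0, 0, 0],
    [0, 0, 0],
    [0, 0, 0],
    [0, 0, 0],
    [0, 0, 0]
  ],
  "rot": [
    [0, 0, 0],
    [0, 0, 0],
    [0, 0, 0],
    [0, 0, 0],
    [0, 0, 0]
  ],
  "grip": 1
}}

```text
time_s: 21.9
tool_pos: [537.0, -283.9, 76.7]
tcp_rot: [0.395, -3.027, -0.534]
contact_force: [0.2, -0.6, -0.2]
grip_width: 1.0
```

Emit:
{"api": "move_arm", "payload": {
  "slide": [
    [0.001, -0.0033, 0.0095],
    [0.0018, -0.0067, 0.019],
    [0.0022, -0.008, 0.0235],
    [0.0022, -0.008, 0.0235],
    [0, 0, 0.02],
    [0, 0.02, 0.02],
    [0, 0.03, 0],
    [0, 0.02, 0],
    [0, 0, 0]
  ],
  "rot": [
    [0, 0, 0],
    [0, 0, 0],
    [0, 0, 0],
    [0, 0, 0],
    [0, 0, 0],
    [0, 0, 0],
    [0, 0, 0],
    [0, 0, 0],
    [0, 0, 0]
  ]
}}

```text
time_s: 22.8
tool_pos: [543.9, -241.4, 202.9]
tcp_rot: [0.392, -3.033, -0.529]
contact_force: [-1.4, -0.9, 0.6]
grip_width: 1.004
```

Run:
```python
from h import *
import pickle
m=optics.camera_model("wrist");w=optics.read_camera("wrist");cv2.imwrite("pics/w14.png",w);pickle.dump(m,open("w14.pkl","wb"))
s=optics.read_camera("scene");crop(s,215,130,110,75,7,"pics/s14.png");crop(s,355,190,95,70,8,"pics/s14r.png");cv2.imwrite("pics/s14f.png",s)
rail(-51,130,TB)
```

```text
tcp in channel [-127.2   17.9  136.6]
t 22.9 tcp [ 543.7 -243.3  201.9] grip 1.001 F [ 0.7 -0.6  0.3]
slide mm [  0.3 -71.6 -32.2] rot [0.0035 0.0055 0.0025] j [-0.61  0.29  1.1   0.25  2.01  2.36]
```

View pics/w14.png

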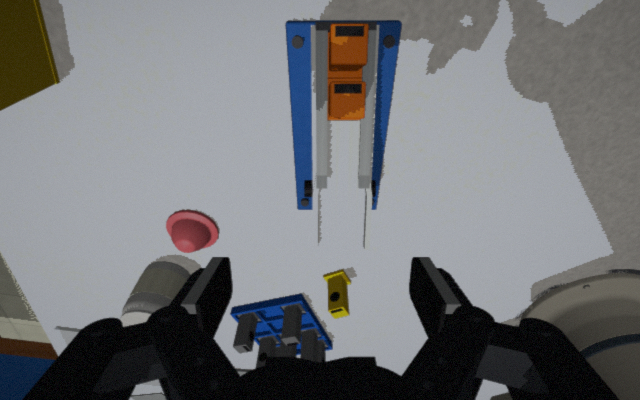

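View pics/s14.png

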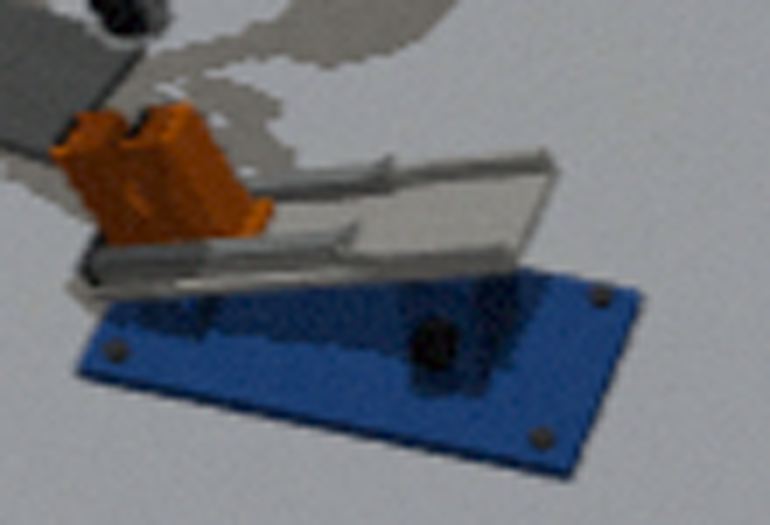

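View pics/s14r.png

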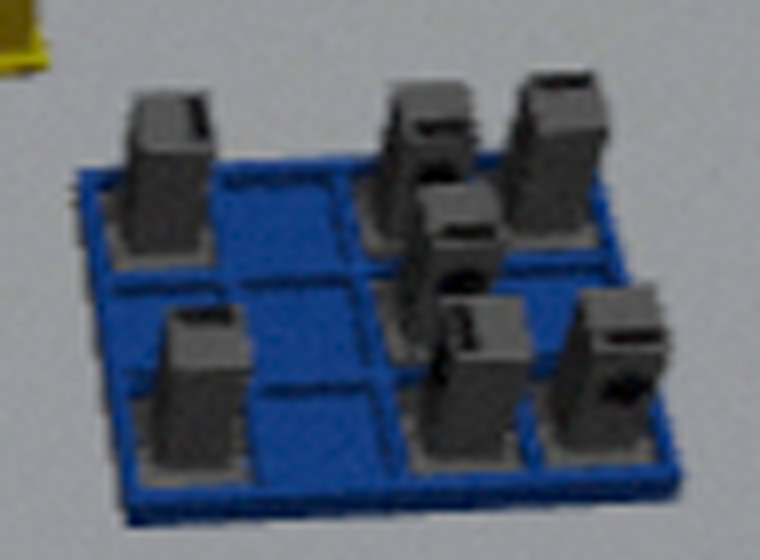

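View pics/s14f.png

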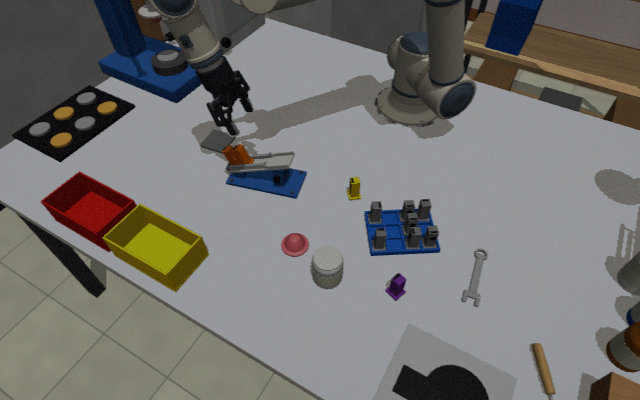

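Both are in the rail with bars downhill, at wrist (349,45) and (347,100). The seven greys and the bystanders are unmoved. Now a numeric check on the seating.

Run:
```python
from h import *
import pickle
m=pickle.load(open("w14.pkl","rb"));w=cv2.imread("pics/w14.png")
big=cv2.resize(w[15:135,285:405],None,fx=5,fy=5,interpolation=cv2.INTER_CUBIC)
def dot(q,c):
    u=proj(m,CH+RC@np.array(q,float));u=(u-[285,15]+.5)*5;cv2.circle(big,tuple(np.round(u).astype(int)),3,c,-1)
for x0 in(-17,-51):
    for dx in(-12,12):
        for y in(-12,12): dot((x0+dx,y,62),(0,255,0))
for x in (-34,-68):
    for y in (-13,13): dot((x,y,6),(255,0,255))
for y in(-13,13): dot((0,y,12),(0,0,255))
cv2.imwrite("pics/w14c.png",big)
```

```text
(no output)
```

View pics/w14c.png

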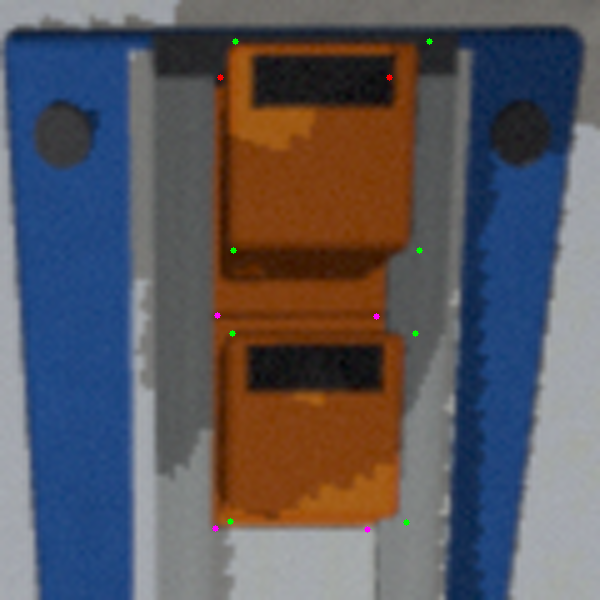

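Stem tops and feet match the home positions (-17 and -51 mm) within about 0.5 mm. The seam between the feet lies on the predicted line. I'll hand in.

Run:
```python
from h import *
print(manip.close_job()); print(observe()["time_s"])
```

```text
the job is handed in; nothing more can be done
None
the job is handed in; nothing more can be done
```

Both orange bodies are in the feed rail, feet under the lips and black windows facing downhill, and I handed the job in at about 23 s of the 59 s limit. I took out the middle-row body first, gripped front and back, and slid it down to the end stop. Then I took the end-row body, gripped by its sides through the freed pocket, and slid it down against the first.

**Seating:** I felt contact of about 8 N at the stop and about 9 N between the two bodies. In the last wrist picture, both match the expected positions (x = -17 and -51 mm) to about 0.5 mm, with the seam between the feet where it should be.

**Bystanders:** The scene picture shows all seven grey bodies still in their pockets. The can, pad, plate, wrench and the purple and yellow look-alikes appear unmoved.

**Robot:** The gripper was open and clear of everything at hand-in. No check failed or disagreed.

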